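# Close the cable outlet beside the router

## Task

The round black cap of the cable outlet on the shelf is standing proud of its aluminium flange. With the fingertips, push its yellow lug round until the notch in the cap's rim lies over the orange pin, then press the cap down until it is fully home on the flange and take the hand away. Do not lift the cap, and leave the pen cup, phone stand, sugar bowl and book where they stand.

Things in the scene. Friction and masses are not known exactly. Their poses are not given: they have to be found in the camera images.
- cap_middle (a point): middle of the flat top of the round black cap (110 mm across, 9 mm thick, level), on its upright turning axis; 29 mm above the shelf when proud, 21 mm when home. +x points to the notch, z up. Nothing stands on the top but the lug, so it can be pressed anywhere else.
- notch (a point): the notch, a gap in the cap's rim about 15 mm wide and 10 mm deep (radially) right through its thickness, with a white line on the cap leading to it; the point is at the middle of the notch, 50 mm out from the cap's axis, level with the cap's top face
- lug (a point): yellow lug on top of the cap, diametrically opposite the notch: a radial bar 10 mm wide, 24 mm long (from 26 to 50 mm out from the axis), 16 mm tall above the cap's top; the point is the middle of its top, 38 mm out from the axis
- pin (a point): orange pin, a radial bar 8 mm wide on the aluminium flange (156 mm across, 12 mm tall, fixed, concentric with the cap), 47 to 73 mm out from the cap's axis, so its outer end shows beyond the rim; the point is on its top face, 19 mm above the shelf, 50 mm out. The notch passes over it if within about 4 degrees.
- cap (a joint): turn of the cap in rad, counterclockwise seen from above; 0 (or a full turn, 6.283) = notch over the pin. It turns either way without end against light friction (0.05 N m) and stays where it is left.
- plunge (a joint): how far the cap is pressed down, in m: 0 = proud as found, 0.008 = fully home, negative = pulled up. The cap is captive on a spindle that slides straight down against about 5 N of friction (press with 10 to 15 N) and stays down by itself. With the notch not over the pin its rim lands on the pin after 1 to 2 mm and goes no further.
- pen_cup: bystander: aluminium pen cup with three pens, 74 mm across, cup 100 mm and pens up to 160 mm tall; origin under its centre
- phone_stand: bystander: red phone stand, 85 by 75 mm, 100 mm tall; origin under its centre
- sugar_bowl: bystander: white lidded sugar bowl, blue lid with a knob, 96 mm across, 97 mm tall; origin under its centre
- book: bystander: green book lying flat, 140 by 200 by 24 mm; origin under its centre
Things that resemble listed ones, but are neither listed nor needed, are in the scene too. Leave any brown or turquoise look-alike of the part that bears cap_middle alone.

How it is judged:
By the outcome, as a careful person would: the job done as asked, in the order asked, and still so for the second after the job is handed in, with the robot touching nothing.
It also fails if it takes over 51 s, if anything falls off the work surface, if the arm or the gripper's body presses on something with over 40 N, if the wrist force passes 120 N, or if a joint passes its speed limit or range.

## Robot

A 7-joint arm with a two-finger parallel gripper is mounted at the origin on the work surface. World frame = base frame: x ahead of the robot, y to its left, z up, the work surface at z = 0. Lengths are in m, angles in rad, forces in N, time in s.
With the tool pointing down it reaches from about 0.4 to 0.85 m from the base axis. Payload 10.4 kg.
Tool frame: the origin (TCP) lies midway between the tips of the shut fingers; the grasp point (between the pads) lies 19 mm behind it; z points along the fingers, y is the line along which they close (so a half turn about z gives the same grasp; the last joint's range is limited). The gripper opens to 85 mm and grips with 20 to 120 N. Pads are 22 mm wide; open, the fingers measure 114 mm over their backs; the gripper's body (76 mm by 85 mm) begins 54 mm behind the grasp point. The pads swing forward as they close: fully open they stand 13 mm farther back than shut.
Start: joints at [1.272, 0.332, -0.065, 1.46, 0.022, 1.35, -0.088], TCP at [0.17, -0.601, 0.231] pointing down, gripper open.
Joint ranges: [-2.6, 2.6], [-0.5, 2.12], [-1.47, 1.34], [0.16, 2.42], [-1.27, 4.41], [0.06, 2.06], [-2.6, 2.6]. Speed limits (rad/s): [2.22, 2.22, 2.79, 2.79, 3.14, 3.14, 3.14].

## Interface

Orientations are given as a unit quaternion [x, y, z, w].
In Python, from workcell import monitor, eyes, manip gives the robot as it stands.
- The arm moves only by the tool send_rows, never from a script. Its arguments are lists of equal length, an entry for each row: "offset": the shift along the tool's x, y, z in mm, a list of three; "roll": the turn about the tool's z in rad. In form: {"offset": [[tx, ty, tz], ...], "roll": [roll, ...]}. A call has exactly 5 rows; each row is the pose to reach, as a shift and turn from the pose commanded when the call began, along the tool's axes at that moment; what a row does not reach only later rows make up. A row lasts 1/12 s, in which the tool goes at most 41.7 mm and 7.16 degrees, less where a joint would pass 70% of its speed; a pose out of reach is approached as far as the arm can. A call with a gripper value outside its range is refused whole. "jaw" is the opening, from 0 (shut) to 1 (fully open), set as the call begins (left out, the last holds). The fingers move at their own pace and stop on an object; "newtons" is the grip in N (left out, the last holds). Time passes only in rows, so rows that repeat a pose let the fingers close, or fill a call up. It gives the time, the measured TCP pose, the force and the opening at its end, in the units of the state.
- monitor.get_obs(): the state, without advancing time (a new reading comes with each control period).
- eyes.camera(name): name is "side" or "top" or "wrist"; returns (picture, depth): 480x640x3 uint8, blue, green, red; 480x640 float32, m along the optical axis (not along the pixel's ray), 0 where there is no reading.
- eyes.camera_params(name): a dict with "fovy" (degrees; the focal length in pixels is half the picture's height over the tangent of half this angle, whatever the lens; pixels are square), "cx", "cy" (the principal point, pixels), "R" (3x3) and "t" (3): a world point X has camera coordinates R X + t. Camera axes: x right, y down, z forward; pixel columns grow to the right and rows downward; lengths in m; the calibration is good to about 2 mm. A picture is of the moment at which its call begins: read the wrist's pose just before it. camera_params takes no time and is no camera call; for the wrist camera it gives the pose at the moment of the call.
- manip.hand_in(): hands the job in, once; it reports no verdict.
The state is a dict: "clock": time; "joint_pos": joint angles; "joint_velocities": joint speeds; "tau": joint torques, N m; "position": TCP position; "ee_rot": TCP orientation; "ft_force": force on the tool from outside, world axes, zero at the start; "torque": the same for the moment, N m; "grip_width": opening from 0.0 (shut) to 1.0 (fully open).
Only numpy, scipy, OpenCV 4.12 (cv2) and the standard library are available. Lean on these libraries where they do the work, as an engineer would, in place of code of your own. Each camera call takes 0.05 s, during which the arm holds its last target. There are 200 camera calls.

## Working session

There is one attempt and no reset: what is moved stays moved. The work goes in short steps, Python scripts to look and compute and a tool call to move; the robot and the scene stay as the last step left them, time stands still between calls to the robot, and variables do not carry over. Pictures are saved under pics/ and viewed, on a budget of 10 in all, crops included, one or two more only if the job needs it, and the job is handed in when it is done.

Besides the shell and the picture viewer there is one more tool, called after "Emit:" as name(argument=value, ...), one argument or row to a line, values as JSON. send_rows: Moves the arm, as the interface text tells. Its arguments: {"type":"object","properties":{"offset":{"type":"array"},"roll":{"type":"array"},"jaw":{"type":"number"},"newtons":{"type":"number"}},"required":["offset","roll"]}

```bash
mkdir -p pics
cat > h.py <<'E'
import numpy as np,cv2
from workcell import monitor,eyes,manip
def shot(n,f):
    p=eyes.camera_params(n);im,d=eyes.camera(n);cv2.imwrite('pics/'+f+'.png',im);np.savez('pics/'+f,im=im,d=d,R=p['R'],t=p['t'],c=[p['fovy'],p['cx'],p['cy']]);return im
def world(f,u,v,z=None):
    q=np.load('pics/'+f+'.npz');fo=240/np.tan(np.radians(q['c'][0])/2)
    r=np.array([(u-q['c'][1])/fo,(v-q['c'][2])/fo,1]);R=q['R'];t=q['t'];o=-R.T@t;w=R.T@r
    k=q['d'][int(v),int(u)] if z is None else (z-o[2])/w[2]
    return o+k*w
E
python3 - <<'E'
from h import *
a=shot('top','top1');b=shot('side','side1')
print(monitor.get_obs())
E
```

```text
{'clock': 0.1, 'joint_pos': array([ 1.27239748,  0.33281496, -0.06470572,  1.460875  ,  0.02161859,
        1.34991766, -0.08849114]), 'joint_velocities': array([ 5.12855738e-04,  5.49876631e-05,  1.11905708e-03, -2.50534954e-03,
        6.74853613e-04, -3.36473761e-03,  9.04459957e-04]), 'tau': array([ 5.24275547e-04, -6.26749778e+01,  4.83054353e-02, -3.92427456e+01,
        1.61584181e-02,  7.02058300e-03,  3.85050771e-05]), 'position': array([ 0.17009528, -0.60104495,  0.23058316]), 'ee_rot': array([ 9.90504109e-01,  1.37481543e-01, -1.28728910e-04, -6.46716374e-04]), 'ft_force': array([-0.51664901,  0.26589442,  0.47403068]), 'torque': array([-0.00210045,  0.02600043, -0.01878622]), 'grip_width': 1.0042658243138227}
```

View pics/top1.png

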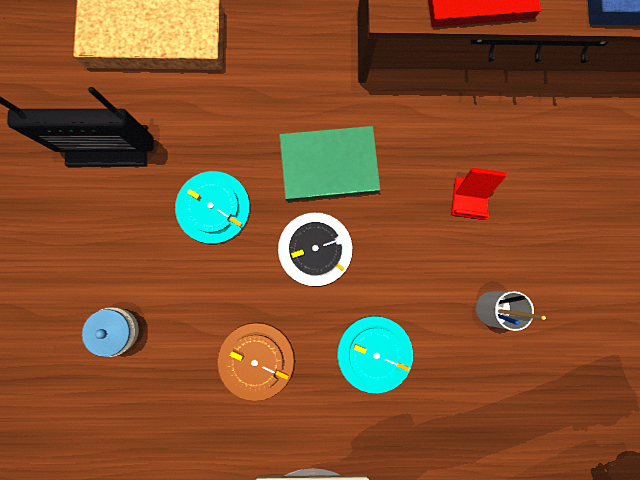

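View pics/side1.png

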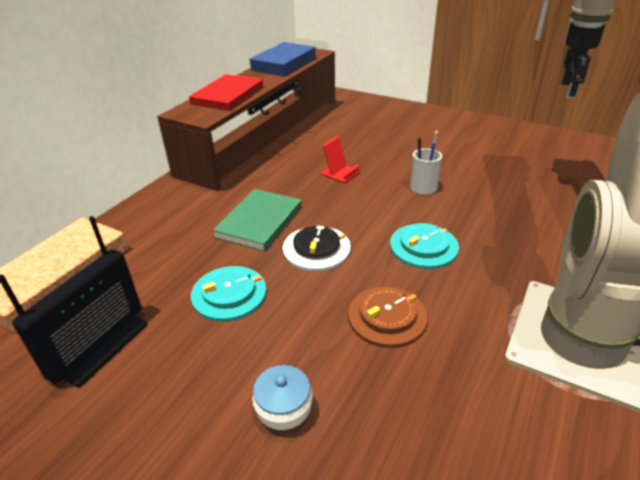

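The top picture shows the black cap on its pale flange at (315,249). The look-alikes are turquoise at (212,207) and (376,355), and brown at (256,361). Only the black one fits. Its lug is near (297,254), the notch near (338,241) and the pin near (341,268). I'll confirm this in a crop.

Run:
```python
from h import *
im=cv2.imread('pics/top1.png')[205:295,270:360]
cv2.imwrite('pics/c1.png',cv2.resize(im,None,fx=6.5,fy=6.5,interpolation=cv2.INTER_CUBIC))
for n,u,v,z in [('mid',315,248,.029),('lug',297,254,.045),('notch',338,241,.029),('pin',341,268,.019),('book',330,162,.024)]: print(n,world('top1',u,v,z).round(4),world('top1',u,v).round(4))
```

```text
mid [ 0.575 -0.006  0.029] [ 0.5751 -0.006   0.0284]
lug [0.5612 0.0305 0.045 ] [0.5613 0.0305 0.0439]
notch [ 0.5897 -0.0535  0.029 ] [ 0.5914 -0.0544  0.0139]
pin [ 0.5344 -0.0601  0.019 ] [ 0.5342 -0.06    0.0215]
book [ 0.7588 -0.0375  0.024 ] [ 0.7585 -0.0375  0.0251]
```

View pics/c1.png

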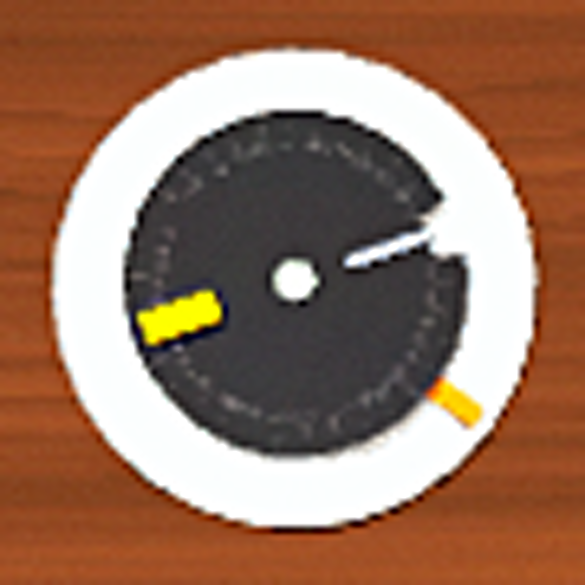

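The crop confirms it. The black cap's notch is at about -73° (world), the pin at -127° and the lug at 107°. The cap therefore has to turn about 54° clockwise, which takes the lug to 53°. Next I move above the lug.

Emit:
send_rows(
  offset=[
    [30,-27,0],
    [59,-54,0],
    [89,-81,0],
    [118,-108,0],
    [148,-134,0],
  ],
  roll=[0,0,0,0,0],
)

```text
clock: 0.52
position: [0.2765, -0.4302, 0.231]
ee_rot: [0.991, 0.137, -0.0, -0.0]
ft_force: [1.6, 0.0, 0.7]
grip_width: 0.998
```

Emit:
send_rows(
  offset=[
    [30,-27,0],
    [59,-54,0],
    [89,-81,0],
    [118,-108,0],
    [148,-134,0],
  ],
  roll=[0,0,0,0,0],
)

```text
clock: 0.93
position: [0.3824, -0.261, 0.2312]
ee_rot: [0.991, 0.137, -0.0, 0.0]
ft_force: [1.5, -0.4, 0.6]
grip_width: 0.999
```

Emit:
send_rows(
  offset=[
    [30,-27,0],
    [59,-54,0],
    [89,-81,0],
    [118,-108,0],
    [148,-134,0],
  ],
  roll=[-0.12,-0.24,-0.36,-0.48,-0.6],
  jaw=0.3,
)

```text
clock: 1.35
position: [0.4883, -0.0917, 0.2313]
ee_rot: [0.904, 0.427, -0.0, 0.0]
ft_force: [0.6, -1.0, 0.5]
grip_width: 0.308
```

```bash
cat >> h.py <<'E'
from scipy.spatial.transform import Rotation as Ro
def to(x,y,z,yaw):
    s=monitor.get_obs();R=Ro.from_quat(s['ee_rot']).as_matrix();p=s['position']
    y0=np.degrees(np.arctan2(R[1,0],R[0,0]))
    print('t',s['clock'],'p',p.round(4),'yaw',y0.round(2),'F',s['ft_force'].round(1),'w',round(s['grip_width'],3),'j',s['joint_pos'].round(2))
    print('offset mm',(R.T@(np.array([x,y,z])-p)*1000).round(1),'roll',round(np.radians(y0-yaw),3))
E
python3 -c "
from h import *
to(.564,.030,.15,107)"
```

```text
t 1.35 p [ 0.4883 -0.0917  0.2313] yaw 50.52 F [ 0.6 -1.   0.5] w 0.308 j [ 0.67  0.09 -0.6   1.76  0.05  1.3  -0.63]
offset mm [142.1 -19.   81.3] roll -0.986
```

Emit:
send_rows(
  offset=[
    [28,-4,16],
    [57,-8,32],
    [85,-11,49],
    [114,-15,65],
    [142,-19,81],
  ],
  roll=[-0.12,-0.24,-0.36,-0.48,-0.6],
)

```text
clock: 1.77
position: [0.5647, 0.0288, 0.1492]
ee_rot: [0.738, 0.675, -0.0, -0.0]
ft_force: [0.1, -0.6, 0.1]
grip_width: 0.3
```

Emit:
send_rows(
  offset=[
    [0,0,0],
    [0,0,0],
    [0,0,0],
    [0,0,0],
    [0,0,0],
  ],
  roll=[-0.12,-0.24,-0.386,-0.386,-0.386],
)

```text
clock: 2.18
position: [0.5641, 0.0274, 0.15]
ee_rot: [0.598, 0.802, -0.0, -0.0]
ft_force: [0.4, -0.0, 0.1]
grip_width: 0.301
```

```bash
python3 -c "
from h import *
to(.564,.030,.036,107); shot('wrist','w1')"
```

```text
t 2.1833 p [0.5641 0.0274 0.15  ] yaw 106.55 F [ 0.4 -0.   0.1] w 0.301 j [ 0.52  0.36 -0.78  1.69  0.27  1.2  -0.04]
offset mm [  2.5   0.7 114. ] roll -0.008
```

View pics/w1.png

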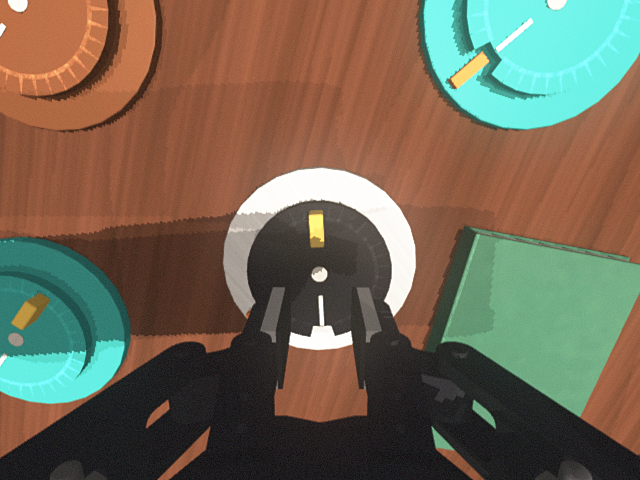

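The wrist view shows the lug top at about (317,228), the cap middle at (320,274) and the notch at (322,331). The fingers straddle the notch line in the image only because the camera is tilted.

```bash
python3 -c "
from h import *
for u,v,z in [(317,226,.045),(320,274,.029),(322,331,.029)]: print(world('w1',u,v,z).round(4),world('w1',u,v).round(4))
q=np.load('pics/w1.npz');m=cv2.inRange(cv2.cvtColor(q['im'],cv2.COLOR_BGR2HSV),(20,100,120),(35,255,255));m[:190]=0;m[270:]=0;m[:,:280]=0;m[:,360:]=0
v,u=np.nonzero(m);P=np.array([world('w1',a,b) for a,b in zip(u,v)]);P=P[P[:,2]>.041];print(len(P),P.mean(0).round(4))"
```

```text
[0.5617 0.0332 0.045 ] [0.5617 0.0332 0.0449]
[ 0.5756 -0.0065  0.029 ] [ 0.5757 -0.0066  0.0287]
[ 0.5911 -0.053   0.029 ] [ 0.5942 -0.0634  0.0107]
414 [0.5618 0.0309 0.0449]
```

Emit:
send_rows(
  offset=[
    [2.5,1,35],
    [2.5,1,70],
    [2.5,1,95],
    [2.5,1,110],
    [2.5,1,116],
  ],
  roll=[-0.01,-0.01,-0.01,-0.01,-0.01],
)

```text
clock: 2.65
position: [0.5629, 0.0298, 0.0318]
ee_rot: [0.595, 0.804, -0.001, -0.001]
ft_force: [-0.4, 0.3, -0.4]
grip_width: 0.303
```

Run:
```python
from h import *
# waypoints on the arc, finger lag: yaw 107 -> 53
c=np.array([.5755,-.0065])
for a in [107,80,53,48]:
    r=np.radians(a);print(a);to(c[0]+.038*np.cos(r),c[1]+.038*np.sin(r),.034,a)
```

```text
107
t 2.65 p [0.5629 0.0298 0.0318] yaw 107.04 F [-0.4  0.3 -0.4] w 0.303 j [ 0.46  0.51 -0.72  1.79  0.39  1.   -0.12]
offset mm [-0.4  1.4 -2.2] roll 0.001
80
t 2.65 p [0.5629 0.0298 0.0318] yaw 107.04 F [-0.4  0.3 -0.4] w 0.303 j [ 0.46  0.51 -0.72  1.79  0.39  1.   -0.12]
offset mm [-4.6 18.6 -2.3] roll 0.472
53
t 2.65 p [0.5629 0.0298 0.0318] yaw 107.04 F [-0.4  0.3 -0.4] w 0.303 j [ 0.46  0.51 -0.72  1.79  0.39  1.   -0.12]
offset mm [-16.1  32.1  -2.3] roll 0.943
48
t 2.65 p [0.5629 0.0298 0.0318] yaw 107.04 F [-0.4  0.3 -0.4] w 0.303 j [ 0.46  0.51 -0.72  1.79  0.39  1.   -0.12]
offset mm [-18.9  33.9  -2.4] roll 1.031
```

Emit:
send_rows(
  offset=[
    [0,4,0],
    [-1,8,0],
    [-2,12,0],
    [-3,15,0],
    [-4.5,18.5,0],
  ],
  roll=[0.095,0.19,0.285,0.38,0.472],
)

```text
clock: 3.07
position: [0.5838, 0.0312, 0.035]
ee_rot: [0.767, 0.641, -0.0, 0.0]
ft_force: [-1.3, -1.3, 0.2]
grip_width: 0.3
```

Emit:
send_rows(
  offset=[
    [0,4,0],
    [-1,8,0],
    [-2,11,0],
    [-3,14,0],
    [-4.2,17.3,0],
  ],
  roll=[0.095,0.19,0.285,0.38,0.472],
)

```text
clock: 3.48
position: [0.6001, 0.0243, 0.0352]
ee_rot: [0.896, 0.444, 0.0, 0.0]
ft_force: [-2.6, 0.7, 0.1]
grip_width: 0.3
```

```bash
python3 -c "
from h import *
to(.5984,.0239,.034,53); shot('wrist','w2');im=shot('top','top2')[205:295,270:360]
a=cv2.imread('pics/w2.png');cv2.imwrite('pics/c2.png',np.hstack([cv2.resize(im,(400,400),interpolation=2),cv2.resize(a[130:380,195:445],(400,400))]))"
```

```text
t 3.4833 p [0.6001 0.0243 0.0352] yaw 52.73 F [-2.6  0.7  0.1] w 0.3 j [ 0.3   0.52 -0.52  1.7   0.3   1.   -0.98]
offset mm [-1.3 -1.2  1.2] roll -0.005
```

View pics/c2.png

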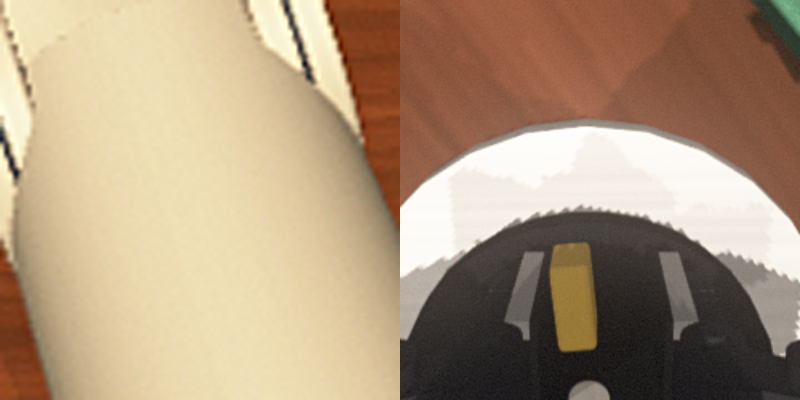

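The left, trailing finger is at the lug, at (575,260) in the crop. The top view is blocked by the arm. I'll compute the lug angle from the wrist depth.

```bash
cat >> h.py <<'E'
C=np.array([.5755,-.0065])
def lug(f):
    q=np.load('pics/'+f+'.npz');m=cv2.inRange(cv2.cvtColor(q['im'],cv2.COLOR_BGR2HSV),(15,100,70),(38,255,255))
    v,u=np.nonzero(m);P=np.array([world(f,a,b) for a,b in zip(u,v)])
    P=P[(P[:,2]>.042)&(P[:,2]<.05)&(np.hypot(*(P[:,:2]-C).T)<.06)];m=P.mean(0)
    w,V=np.linalg.eigh(np.cov(P[:,:2].T));a=V[:,1];
    print('lug',len(P),m.round(4),'ang by pos',np.degrees(np.arctan2(*(m[:2]-C)[::-1])).round(1),'r',np.hypot(*(m[:2]-C)).round(4),'axis',np.degrees(np.arctan2(a[1],a[0])).round(1)%180)
E
python3 -c "
from h import *
lug('w1');lug('w2')
im=cv2.imread('pics/w2.png');hs=cv2.cvtColor(im,cv2.COLOR_BGR2HSV)"
```

```text
lug 480 [0.5619 0.0305 0.0448] ang by pos 110.2 r 0.0394 axis 109.2
lug 1369 [0.5957 0.0269 0.0448] ang by pos 58.8 r 0.039 axis 58.3
```

Run:
```python
from h import *
q=np.load('pics/top1.npz');im=q['im'];hs=cv2.cvtColor(im,cv2.COLOR_BGR2HSV)
def pts(m,z):
    M=np.zeros_like(m);M[205:295,270:360]=m[205:295,270:360];v,u=np.nonzero(M);return np.array([world('top1',a,b,z)[:2] for a,b in zip(u,v)])
w=cv2.inRange(hs,(0,0,200),(180,60,255));v,u=np.nonzero(w[205:295,270:360]);
(cx,cy),r=cv2.minEnclosingCircle(np.c_[u+270,v+205].astype(np.float32));c=world('top1',cx,cy,.012)[:2];print('flange centre',c,r)
p=pts(cv2.inRange(hs,(8,150,150),(25,255,255)),.019)
for cc in (c,C):
    d=p-cc;k=(np.hypot(*d.T)>.052)&(np.hypot(*d.T)<.08);m=d[k].mean(0);print(k.sum(),'pin ang',np.degrees(np.arctan2(m[1],m[0])),np.hypot(*m))
lug('top1')
```

```text
flange centre [ 0.5744003  -0.00545271] 37.03268814086914
60 pin ang -176.7785485131521 0.036457455475283194
50 pin ang -134.16406343335402 0.02781206180835042
lug 58 [0.5627 0.0293 0.0451] ang by pos 109.7 r 0.038 axis 107.5
```

Emit:
send_rows(
  offset=[
    [0,1,0],
    [0,2,0],
    [0,3,0],
    [0,3,0],
    [0,3,0],
  ],
  roll=[0.03,0.06,0.08,0.08,0.08],
)

```text
clock: 4.0
position: [0.6025, 0.0227, 0.0347]
ee_rot: [0.911, 0.412, 0.0, 0.0]
ft_force: [-0.2, 0.2, 0.4]
grip_width: 0.3
```

```bash
python3 -c "
from h import *
to(.5984,.0239,.034,53); shot('wrist','w3');lug('w3')"
```

```text
t 4.0 p [0.6025 0.0227 0.0347] yaw 48.66 F [-0.2  0.2  0.4] w 0.3 j [ 0.29  0.52 -0.51  1.7   0.29  1.   -1.04]
offset mm [-1.8 -3.9  0.7] roll -0.076
lug 1371 [0.5982 0.0253 0.0448] ang by pos 54.5 r 0.039 axis 54.1
```

Lug is at about 54°. I back the fingers off slightly, rise and look at the notch and pin.

Emit:
send_rows(
  offset=[
    [0,-2.5,0],
    [0,-2.5,-10],
    [0,-2.5,-45],
    [0,-2.5,-85],
    [0,-2.5,-120],
  ],
  roll=[0,0,0,0,0],
)

```text
clock: 4.47
position: [0.6002, 0.0245, 0.157]
ee_rot: [0.911, 0.412, 0.0, -0.0]
ft_force: [0.9, 0.2, 1.0]
grip_width: 0.298
```

Emit:
send_rows(
  offset=[
    [0,0,0],
    [0,0,0],
    [0,0,0],
    [0,0,0],
    [0,0,0],
  ],
  roll=[0,0,0,0,0],
)

```text
clock: 4.88
position: [0.5997, 0.0241, 0.153]
ee_rot: [0.911, 0.411, -0.001, -0.0]
ft_force: [-0.3, -0.0, 0.3]
grip_width: 0.3
```

```bash
python3 -c "
from h import *
to(.5755,-.0065,.040,48.7); a=shot('wrist','w4');lug('w4')
cv2.imwrite('pics/c4.png',cv2.resize(a[150:390,200:440],(600,600),interpolation=2))"
```

```text
t 4.8833 p [0.5997 0.0241 0.153 ] yaw 48.59 F [-0.3 -0.   0.3] w 0.3 j [ 0.32  0.39 -0.54  1.6   0.21  1.21 -0.99]
offset mm [-38.8   2.3 113.1] roll -0.002
lug 463 [0.5979 0.025  0.0448] ang by pos 54.6 r 0.0386 axis 53.6
```

View pics/c4.png

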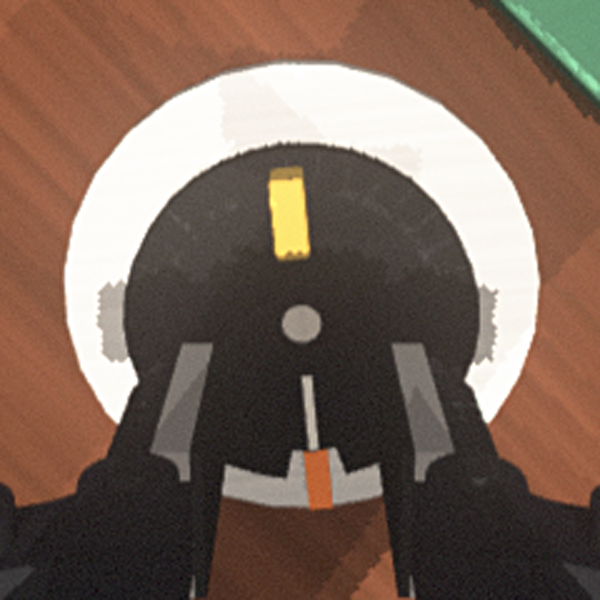

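The notch gap spans about x 291–341 at row 462, with its centre at 316. The pin there spans 304–330, with its centre at 317, so they are aligned. Next I shut the fingers and move over the cap's middle.

Emit:
send_rows(
  offset=[
    [-20,1,0],
    [-39,2,0],
    [-39,2,35],
    [-39,2,70],
    [-39,2,100],
  ],
  roll=[0,0,0,0,0],
  jaw=0,
)

```text
clock: 5.35
position: [0.5753, -0.0069, 0.0522]
ee_rot: [0.912, 0.411, -0.0, -0.0]
ft_force: [0.2, -1.6, 0.1]
grip_width: 0.002
```

Emit:
send_rows(
  offset=[
    [0,0,8],
    [0,0,15],
    [0,0,18],
    [0,0,18],
    [0,0,18],
  ],
  roll=[0,0,0,0,0],
)

```text
clock: 5.77
position: [0.5772, -0.0062, 0.0378]
ee_rot: [0.911, 0.411, 0.001, 0.001]
ft_force: [-0.3, -0.6, 0.4]
grip_width: 0.002
```

```bash
python3 -c "
from h import *
to(.5755,-.0065,.021,48.7)"
```

```text
t 5.7667 p [ 0.5772 -0.0062  0.0378] yaw 48.58 F [-0.3 -0.6  0.4] w 0.002 j [ 0.35  0.46 -0.51  1.77  0.27  0.98 -0.99]
offset mm [-1.4 -1.1 16.8] roll -0.002
```

Emit:
send_rows(
  offset=[
    [0,0,2],
    [0,0,4],
    [0,0,6],
    [0,0,8],
    [0,0,10],
  ],
  roll=[0,0,0,0,0],
)

```text
clock: 6.18
position: [0.5764, -0.0064, 0.0266]
ee_rot: [0.911, 0.411, 0.0, 0.0]
ft_force: [-0.6, -0.2, 4.4]
grip_width: 0.001
```

Emit:
send_rows(
  offset=[
    [0,0,1],
    [0,0,2],
    [0,0,3],
    [0,0,3],
    [0,0,3],
  ],
  roll=[0,0,0,0,0],
)

```text
clock: 6.6
position: [0.5763, -0.0064, 0.0232]
ee_rot: [0.912, 0.411, 0.0, 0.0]
ft_force: [2.4, -0.4, 1.6]
grip_width: -0.001
```

It has gone past the pin-block depth, so I press on to home.

Emit:
send_rows(
  offset=[
    [0,0,1],
    [0,0,2],
    [0,0,3],
    [0,0,3],
    [0,0,3],
  ],
  roll=[0,0,0,0,0],
)

```text
clock: 7.02
position: [0.5764, -0.0064, 0.021]
ee_rot: [0.912, 0.411, 0.0, 0.0]
ft_force: [-2.5, -0.8, 10.4]
grip_width: 0.006
```

Emit:
send_rows(
  offset=[
    [0,0,1],
    [0,0,1],
    [0,0,1],
    [0,0,1],
    [0,0,1],
  ],
  roll=[0,0,0,0,0],
)

```text
clock: 7.43
position: [0.5767, -0.0064, 0.0208]
ee_rot: [0.912, 0.411, 0.0, 0.001]
ft_force: [-5.4, -1.2, 19.7]
grip_width: 0.003
```

The cap stands firm at z = 20.8 mm with 20 N on it, so it is home. I retreat straight up and check.

Emit:
send_rows(
  offset=[
    [0,0,-3],
    [0,0,-15],
    [0,0,-50],
    [0,0,-90],
    [0,0,-130],
  ],
  roll=[0,0,0,0,0],
)

```text
clock: 7.85
position: [0.575, -0.0061, 0.1506]
ee_rot: [0.911, 0.412, -0.001, -0.001]
ft_force: [1.1, -0.8, -0.6]
grip_width: -0.0
```

Emit:
send_rows(
  offset=[
    [25,0,-10],
    [50,0,-20],
    [50,0,-20],
    [50,0,-20],
    [50,0,-20],
  ],
  roll=[0,0,0,0,0],
  jaw=0.4,
)

```text
clock: 8.27
position: [0.6086, 0.0308, 0.1688]
ee_rot: [0.911, 0.411, -0.001, -0.0]
ft_force: [-0.2, 0.0, 0.3]
grip_width: 0.394
```

```bash
python3 -c "
from h import *
to(.5755,-.0065,.2,48.7); a=shot('wrist','w5');b=shot('side','side2')
cv2.imwrite('pics/c5.png',np.hstack([cv2.resize(a,(480,360)),cv2.resize(b[200:290,260:340],(320,360),interpolation=2)]))
q=np.load('pics/w5.npz');P=np.array([[*world('w5',u,v),u,v] for v in range(0,480,2) for u in range(0,640,2)])
r=np.hypot(P[:,0]-C[0],P[:,1]-C[1])
for lo,hi in ((.01,.022),(.06,.075)):
  k=(r>lo)&(r<hi)&(P[:,2]<.06);print(lo,k.sum(),np.median(P[k,2]))"
```

```text
t 8.2667 p [0.6086 0.0308 0.1688] yaw 48.59 F [-0.2  0.   0.3] w 0.394 j [ 0.31  0.39 -0.55  1.56  0.21  1.25 -1.  ]
offset mm [-49.9  -0.2 -31.1] roll -0.002
0.01 391 0.020976788064820284
0.06 1622 0.011925219738852189
```

View pics/c5.png

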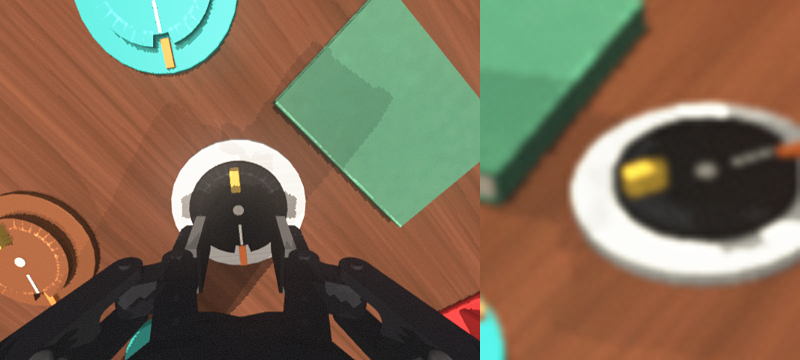

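The depth puts the cap's top at 21.0 mm and the flange at 11.9 mm. The pin sits in the notch (left view, (242,255)), and the hand is clear. I'm handing it in.

```bash
python3 -c "
from h import *
print(manip.hand_in())"
```

```text
the job is handed in; nothing more can be done
None
```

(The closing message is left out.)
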